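# Load a sample cane into the cold dewar and hold the temperature probe centred in its guide

## Robot

A 6-joint arm with a two-finger parallel gripper is mounted at the origin on the work surface. World frame = base frame: x ahead of the robot, y to its left, z up, the work surface at z = 0. Lengths are in m, angles in rad, forces in N, time in s.
With the tool pointing down it reaches from about 0.375 to 0.9 m from the base axis. Payload 3.1 kg.
Tool frame: the origin (TCP) lies at the centre of the arm's flange, where the gripper is bolted on; the fingertips stand 182 mm ahead of it and the grasp point (between the pads) lies 164 mm ahead of it; z points along the fingers, x is the direction in which the jaws open and shut, and the axes are right-handed (so a half turn about z gives the same grasp; the last joint's range is limited). The gripper opens to 87 mm and grips with 3 to 60 N. Pads are 19 mm wide; open, the fingers measure 117 mm over their backs; the gripper's body (75 mm by 190 mm) begins 51 mm behind the grasp point.
Start: joints at [0.965, 0.527, 1.433, -0, 1.181, -0.178], TCP at [0.259, 0.569, 0.405] pointing down, gripper open.
Joint ranges: [-3.08, 3.08], [-0.75, 2.2], [0.22, 2.44], [-1.43, 4.57], [0, 2.65], [-2.85, 2.85]. Speed limits (rad/s): [2.79, 2.79, 3.14, 3.14, 3.14, 3.14].

## Interface

Orientations are given as a unit quaternion [x, y, z, w].
In Python, from rig import status, eyes, robot gives the robot as it stands. The module is installed in compiled form; this text tells all that it offers.
- The arm moves only by the tool step_arm, never from a script. Its argument "steps" is a list of rows, each a list of 7 numbers: the closure, from -1 (fully open) to 1 (shut), so that 0 is half open, then the shift along the tool's x, y, z each as a share of 0.025 m, from -1 to 1, then the turn, a rotation vector about the tool's x, y, z each as a share of 8 degrees, from -1 to 1. In form: [[jaw, dx, dy, dz, rx, ry, rz], ...]. A call has exactly 10 rows; each row shifts and turns the commanded pose from where the row before left it, along the tool's axes as they then stand; what a row does not reach is not made up. A row lasts 1/10 s, in which the tool goes at most 50 mm and 8.59 degrees, less where a joint would pass 70% of its speed; a pose out of reach is approached as far as the arm can. A call with a number of a shift or a turn outside -1 to 1 is refused whole. A call with a gripper value outside its range is refused whole. The fingers move at their own pace and stop on an object; "squeeze" is the grip in N (left out, the last holds). Time passes only in rows, so rows that do not move let the fingers close, or fill a call up. It gives the time, the measured TCP pose, the force and the opening at its end, in the units of the state.
- status.get_obs(): the state, without advancing time (a new reading comes with each control period).
- eyes.camera(name): name is "side" or "top"; returns (picture, depth): 420x560x3 uint8, red, green, blue; 420x560 float32, m along the optical axis (not along the pixel's ray), 0 where there is no reading.
- eyes.camera_info(name): a dict with "K" (3x3 intrinsics, pixels), "R" (3x3) and "t" (3): a world point X has camera coordinates R X + t. Camera axes: x right, y down, z forward; pixel columns grow to the right and rows downward; lengths in m; the calibration is good to about 2 mm. A picture is of the moment at which its call begins. camera_info takes no time and is no camera call.
- robot.hand_in(): hands the job in, once; it reports no verdict.
The state is a dict: "time": time; "q": joint angles; "joint_velocities": joint speeds; "joint_torque": joint torques, N m; "position": TCP position; "tool_rot": TCP orientation; "ft_force": force on the tool from outside, world axes, zero at the start; "moment": the same for the moment, N m; "grip_width": finger opening in m.
Only numpy, scipy, OpenCV 4.12 (cv2) and the standard library are available. Lean on these libraries where they do the work, as an engineer would, in place of code of your own. Each camera call takes 0.05 s, during which the arm holds its last target.

## Task

Take the sample cane (the one with the slim square head) from the hanging stand and drop it end-down into the narrow pocket hole of the blue dewar's cover, so that it hangs fully home on its collar, and let go of it. Then take the temperature probe (the one with the tall oblong handle) and lower it upright through the middle of the steel guide ring, never touching the dewar or its cover with it, until its tip is 80 mm below the ring's rim, and finish while still holding it there, still and centred. Leave the stopper hanging in the stand and do not push about the other things on the bench.

Things in the scene. Friction and masses are not known exactly. Their poses are not given: they have to be found in the camera images.
- dewar: Squat round blue dewar, 176 mm across and 130 mm high, fixed to the bench; origin at the centre of its underside, z up. Its top is a flat white insulating cover 30 mm thick (upper face 130 mm above the bench, about 160 x 164 mm across in all) with two through holes on the dewar's own x axis: the guide bore at x = -40 mm and the cane pocket at x = +40 mm. Empty inside, inner floor 122 mm below the cover's upper face.
- guide (a point): Centre of the upper rim of the steel guide ring, 135 mm above the bench. The ring is 35 mm outside, stands 5 mm above the white cover, and the vertical bore through ring and cover is 23 mm in diameter. Axes as the dewar's (z up).
- pocket (a point): Centre of the mouth of the narrow cane pocket, level with the cover's upper face, 130 mm above the bench. Plain vertical hole 17 mm in diameter with no ring, 80 mm from the guide bore. Axes as the dewar's.
- rack: Fixed aluminium hanging stand, 80 x 220 mm (its x, y), 120 mm high; origin at the centre of its underside. Its top plate, 10 mm thick and 70 mm deep, has three through holes of 14 mm in a row along its own y axis at y = -68, 0 and +68 mm. Cane, probe and stopper hang upright in these holes on their collars, which rest on the plate's upper face 120 mm above the bench; which hangs where varies. A thing is freed by lifting it straight up by the length of its stem.
- cane: Sample cane, all aluminium colour, about 60 g: round stem 9 mm thick and 100 mm long, round collar 30 mm wide and 4 mm thick, square head 18 x 18 mm (its x, y), 40 mm tall; 144 mm in all. Origin at the centre of the stem's lower end, z up the stem; collar underside at z = 100 mm, head from 104 to 144 mm. Fully home in the pocket, the collar rests on the cover and the head stands 44 mm above it.
- probe: Temperature probe, about 70 g: straight round steel stem 8 mm in diameter and 110 mm long, then a steel collar 30 mm in diameter and 4 mm thick, then an oblong grey plastic handle 20 mm (its x) by 36 mm (its y) and 52 mm tall with a small dark window on top, about 168 mm long in all. Origin at the centre of the stem's tip (lower end), z up along the stem; collar underside at z = 110 mm, handle from z = 114 to 166 mm.
- stopper: White spare stopper, bystander hanging in the stand: stem 10 mm in diameter and 80 mm long, collar 30 mm, low round knob 24 mm in diameter and 26 mm tall above the collar. Origin at the stem's lower end. Stays where it is.
- jar: Bystander: clear jar with white cap, 52 mm in diameter, 70 mm high, standing on the bench between dewar and stand; origin at the centre of its underside.
- forceps: Bystander: long steel forceps lying on the bench beyond the work, about 235 mm long along its x; origin at its middle on the bench.
- beaker: Bystander: open steel beaker, 76 mm in diameter, 85 mm high; origin at the centre of its underside.
- timer: Bystander: flat grey bench timer, 50 x 70 x 22 mm, near the robot; origin at the centre of its underside.
Not all that is in view belongs to the job. Leave any orange look-alike of the cane alone. What is shaped like the probe but orange is not meant.

How it is judged:
By the outcome, as a careful person would: the job done as asked, in the order asked, and still so for the second after the job is handed in, while the arm keeps its last pose, push and grip.
It also fails if it takes over 61 s, if anything falls off the work surface, if the arm or the gripper's body presses on something with over 40 N, if the wrist force passes 120 N, or if a joint passes its speed limit or range.

## Working session

There is one attempt and no reset: what is moved stays moved. The work goes in short steps, Python scripts to look and compute and a tool call to move; the robot and the scene stay as the last step left them, time stands still between calls to the robot, and variables do not carry over. Pictures are saved under pics/ and viewed, and the job is handed in when it is done.

Besides the shell and the picture viewer there is one more tool, called after "Call:" as a command line: name --pt "numbers of a row" for each row, then --argument value for the rest. step_arm: Moves the arm, as the interface text tells. Its arguments: {"type":"object","properties":{"steps":{"type":"array"},"squeeze":{"type":"number"}},"required":["steps"]}

```bash
mkdir -p pics; python3 - <<'E'
from rig import status, eyes, robot
import cv2,numpy as np
print(status.get_obs())
for n in("side","top"):
    p,d=eyes.camera(n); i=eyes.camera_info(n)
    cv2.imwrite(f"pics/{n}0.png",p[:,:,::-1]); np.savez(f"{n}0.npz",p=p,d=d,**i)
    print(n,i)
E
```

```text
{'time': 0.0, 'q': array([ 9.64506935e-01,  5.28420506e-01,  1.43391479e+00, -3.73572852e-05,
        1.18143515e+00, -1.78525301e-01]), 'joint_velocities': array([ 0.00091027, -0.00080207,  0.00011049,  0.00141742,  0.00159232,
       -0.00032122]), 'joint_torque': array([-7.15113638e-04, -4.40036166e+01, -1.76595122e+01,  6.33720355e-02,
        5.82079869e-02, -1.52403941e-04]), 'position': array([0.25905627, 0.56838773, 0.40379532]), 'tool_rot': array([ 8.41077518e-01,  5.40913508e-01, -9.99270934e-04,  4.32951410e-04]), 'ft_force': array([-0.0021921 , -0.33398564,  0.7556379 ]), 'moment': array([-0.02631893,  0.04678876, -0.00604032]), 'grip_width': 0.0872352377106441}
side {'K': array([[405.52016103,   0.        , 280.27920001],
       [  0.        , 405.52016103, 212.09427731],
       [  0.        ,   0.        ,   1.        ]]), 'R': array([[ 0.7492146 , -0.6622049 , -0.01273413],
       [-0.37229463, -0.40515467, -0.83501281],
       [ 0.54779028,  0.63034464, -0.55008312]]), 't': array([-0.40918881,  0.28166634,  0.86624638])}
top {'K': array([[513.33637668,   0.        , 281.16739844],
       [  0.        , 513.33637668, 207.87186377],
       [  0.        ,   0.        ,   1.        ]]), 'R': array([[-2.89568877e-02, -9.99580460e-01,  6.33966757e-04],
       [-9.97195786e-01,  2.88440091e-02, -6.90549576e-02],
       [ 6.90077002e-02, -2.63180563e-03, -9.97612656e-01]]), 't': array([0.00987188, 0.49340565, 1.54723005])}
```

View pics/side0.png

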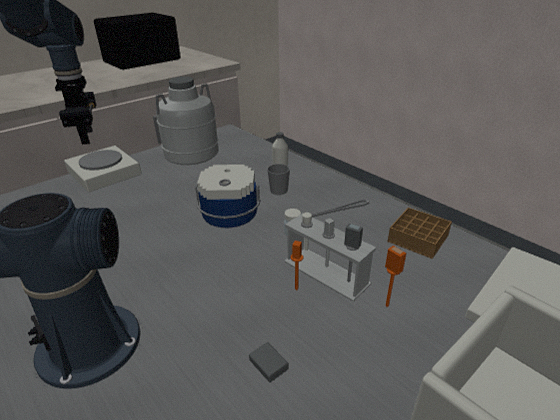

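View pics/top0.png

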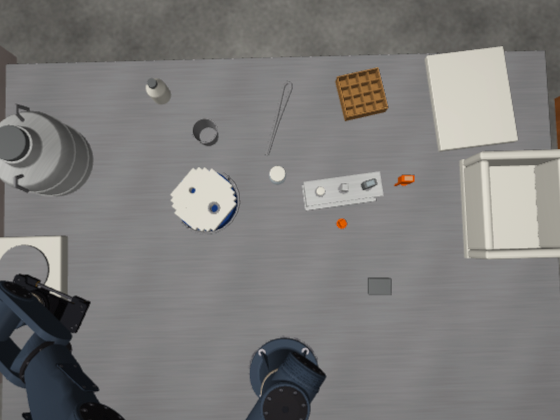

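```bash
python3 - <<'E'
import cv2,numpy as np
t=cv2.imread("pics/top0.png");s=cv2.imread("pics/side0.png")
a=cv2.resize(t[140:240,290:430],None,fx=5.6,fy=5.6,interpolation=cv2.INTER_CUBIC);cv2.imwrite("pics/c1.png",a)
a=cv2.resize(s[195:315,270:420],None,fx=5,fy=5,interpolation=cv2.INTER_CUBIC);cv2.imwrite("pics/c2.png",a)
a=cv2.resize(t[155:240,160:250],None,fx=7,fy=7,interpolation=cv2.INTER_CUBIC);cv2.imwrite("pics/c3.png",a)
E
```

```text
(no output)
```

View pics/c1.png

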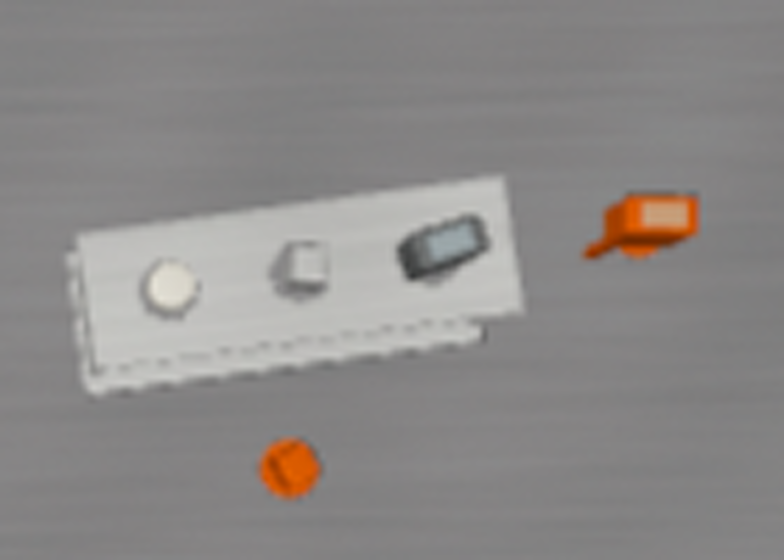

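View pics/c2.png

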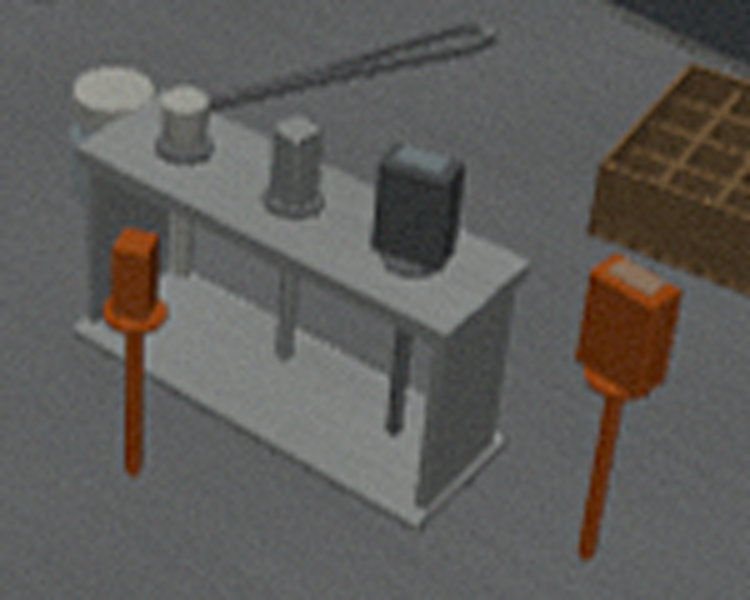

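View pics/c3.png

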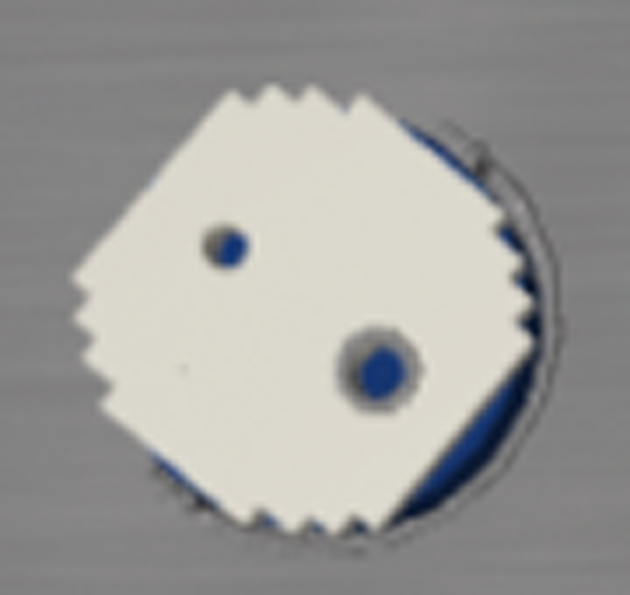

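```bash
cat > h.py <<'E'
import numpy as np,cv2
def ray(n,uv,z,c):
    K,R,t=c["K"],c["R"],c["t"]
    uv=np.atleast_2d(np.array(uv,float)); r=np.c_[uv,np.ones(len(uv))]@np.linalg.inv(K).T@R
    o=-R.T@t
    return o+r*((z-o[2])/r[:,2])[:,None]
def proj(c,X):
    x=np.atleast_2d(X)@c["R"].T+c["t"]; p=x@c["K"].T; return p[:,:2]/p[:,2:]
def cloud(c,d):
    v,u=np.mgrid[:d.shape[0],:d.shape[1]]
    r=np.stack([u,v,np.ones_like(u)],-1)@np.linalg.inv(c["K"]).T*d[...,None]
    return (r-c["t"])@c["R"]
E
python3 - <<'E'
import numpy as np
from h import *
np.set_printoptions(precision=0,suppress=True,linewidth=220)
c=np.load("top0.npz");P=cloud(c,c["d"])
print((P[176:200,310:384:1,2]*1000)[:, :].astype(int)[4:20,2:38]); print((P[172:196,355:384,2]*1000).astype(int))
m=(P[...,2]>.11)&(P[...,2]<.15); m[:,:295]=0;m[:,390:]=0;m[:165]=0;m[215:]=0
from cv2 import *
r=cv2.minAreaRect(np.argwhere(m)[:,::-1].astype(np.float32)); b=cv2.boxPoints(r); W=ray("top",b,.12,c)
np.set_printoptions(precision=4)
print(r,W, W.mean(0), np.linalg.norm(W[0]-W[1]),np.linalg.norm(W[1]-W[2]))
gray=cv2.cvtColor(c["p"],cv2.COLOR_RGB2GRAY)
np.set_printoptions(linewidth=220)
print(gray[178:200,312:330]);print(gray[178:200,334:356]);print(gray[172:196,358:384])
E
```

```text
[[ 119  118  117  118  120  117  119  123  122  117  117  123  118  121  118  120  118  119  120  118  122  120  116  122  113  118  121  123  119  116  122  119  116  115  124  121]
 [ 115  125  117  117  122  117  115  118  118  119  122  120  119  119  116  116  125  116  113  117  118  120  118  121  118  118  122  120  122  121  126  119  122  120  116  118]
 [ 116  119  114  123  119  121  120  121  118  123  119  113  124  116  117  114  119  123  119  126  118  120  121  119  125  120  120  120  122  116  117  117  116  114  123  120]
 [ 119  117  121  114  123  117  120  121  119  115  115  117  121  122  121  121  121  122  115  114  120  120  121  117  122  118  117  121  121  119  122  164  119  127  117  122]
 [ 120  119  118  121  117  124  118  118  114  118  117  119  126  121  117  119  119  121  116  119  118  121  119  120  123  119  123  120  117  122  163  163  166  164  158  161]
 [ 115  124  124  120  114  123  118  127  115  122  119  114  117  119  116  115  121  120  116  117  116  122  121  122  117  123  122  121  123  137  160  164  166  164  163  160]
 [
[... 11181 characters left out ...]
 159 184 192 192 193 193 193 194 194 194 194 192 173 134]
 [187 188 188 185 171 157 162 158 143 142 151 177 184 193 193 193 193 193 194 195 196 196 196 195 178 132]
 [188 189 190 190 191 191 192 187 176 176 181 192 193 193 194 195 195 195 196 196 195 195 195 194 180 141]
 [189 189 190 191 191 191 192 192 193 193 193 193 194 194 195 195 195 194 194 193 193 192 192 192 181 151]
 [190 191 191 192 192 193 193 193 193 193 192 192 191 191 191 192 191 191 191 191 191 190 191 191 182 153]
 [192 192 192 192 191 191 190 191 191 190 191 190 189 189 189 190 190 190 190 190 192 192 192 192 184 153]
 [189 190 189 190 189 189 189 190 190 191 191 190 189 191 191 191 192 192 194 194 195 190 177 171 169 156]]
```

```bash
python3 - <<'E'
import numpy as np
from h import *
np.set_printoptions(precision=4,suppress=True,linewidth=220)
c=np.load("top0.npz");P=cloud(c,c["d"]);Z=P[...,2];s=np.load("side0.npz")
def box(u0,u1,v0,v1,lo,hi):
    m=np.zeros(Z.shape,bool);m[v0:v1,u0:u1]=1;m&=(Z>lo)&(Z<hi);return m
for n,b,zz,thr in(("stop",(312,330,178,200),.146,.14),("cane",(334,356,178,200),.164,.153),("probe",(358,384,172,196),.177,.166)):
    m=box(*b,thr,.2); uv=np.argwhere(m)[:,::-1].astype(np.float32); r=cv2.minAreaRect(uv)
    W=ray(0,uv,zz,c); mm=W.mean(0); C=np.cov((W-mm)[:,:2].T); w,V=np.linalg.eigh(C)
    bx=cv2.boxPoints(r);WB=ray(0,bx,zz,c)
    print(n,m.sum(),uv.mean(0),mm,"yaw long",np.degrees(np.arctan2(V[1,1],V[0,1])),np.sqrt(12*w),"side px",proj(s,mm),"rect",WB.mean(0),np.linalg.norm(WB[0]-WB[1]),np.linalg.norm(WB[1]-WB[2]),np.degrees(np.arctan2(*(WB[1]-WB[0])[[1,0]])))
hsv=cv2.cvtColor(c["p"],cv2.COLOR_RGB2HSV)
g=cv2.cvtColor(c["p"],cv2.COLOR_RGB2GRAY)
print(g[184:197,186:200]);print(g[198:219,204:226])
# orange
o=((hsv[...,0]<15)&(hsv[...,1]>180)).astype(np.uint8)
n,l,st,ce=cv2.connectedComponentsWithStats(o)
for i in range(1,n):
    if st[i,4]>30 and ce[i][0]<450: print("orange",ce[i],st[i],np.percentile(P[l==i],[5,50,95],axis=0))
hs=cv2.cvtColor(s["p"],cv2.COLOR_RGB2HSV);S=cloud(s,s["d"])
o=((hs[...,0]<15)&(hs[...,1]>150)).astype(np.uint8)
n,l,st,ce=cv2.connectedComponentsWithStats(o)
for i in range(1,n):
    if st[i,4]>100: print("orange s",ce[i],np.percentile(S[l==i],[2,50,98],axis=0))
# fit circles
def blob(b,thr,z):
    u0,u1,v0,v1=b;a=cv2.resize(g[v0:v1,u0:u1],None,fx=8,fy=8,interpolation=cv2.INTER_CUBIC)
    m=(a<thr).astype(np.uint8);n,l,st,ce=cv2.connectedComponentsWithStats(m)
    i=1+np.argmax(st[1:,4]);uv=(ce[i]+.5)/8-.5+[u0,v0];r=np.sqrt(st[i,4]/np.pi)/8
    w=ray(0,uv,z,c)[0];print("blob",uv,r,w,"side",proj(s,w),"diam",2*r*1.41/513);return w
p=blob((182,204,180,201),180,.130);q=blob((200,230,194,222),205,.1325)
for t in(150,):p=blob((182,204,180,201),t,.130);
print(np.linalg.norm((p-q)[:2]),np.degrees(np.arctan2(*(p-q)[[1,0]])),(p+q)/2)
m=((Z>.122)&(Z<.14));m[:,:160]=0;m[:,250:]=0;m[:150]=0;m[245:]=0
print("cover",P[m].mean(0),ray(0,np.argwhere(m)[:,::-1].mean(0),.13,c))
E
```

```text
stop 58 [320.4655 190.2759] [ 0.5308 -0.1156  0.146 ] yaw long 155.64621117407557 [0.0204 0.0218] side px [[305.7953 215.7186]] rect [ 0.5316 -0.1157  0.146 ] 0.019628252726391626 0.022527480715984607 -91.65526574188063
cane 43 [344.9535 186.4186] [ 0.5377 -0.1823  0.164 ] yaw long 79.53838485859671 [0.0172 0.0194] side px [[327.9276 219.8923]] rect [ 0.5389 -0.1824  0.164 ] 0.01662043550519511 0.01670212979615448 -91.65505109430033
probe 97 [369.8969 182.6495] [ 0.5447 -0.2494  0.177 ] yaw long 106.37432233326116 [0.0197 0.0371] side px [[352.4012 226.4062]] rect [ 0.5446 -0.2494  0.177 ] 0.03662552667982112 0.019132177870400932 -73.18269237013142
[[215 215 215 215 215 215 214 215 215 215 216 216 215 216]
 [215 215 214 215 215 214 214 215 216 216 215 216 216 215]
 [215 215 215 215 210 203 204 210 215 215 216 215 215 215]
 [215 214 211 196 175 157 148 164 198 216 216 215 216 216]
 [215 214 203 160 127 112  91  89 137 190 217 215 216 216]
 [214 214 195 128 104  94  66  52  77 159 217 216 215 216]
 [215 215 192 113  92  81  52  51  67 151 216 215 216 216]
 [215 215 199 137  88  69  53 
[... 2492 characters left out ...]
1471]]
orange s [296.2148 258.6111] [[ 0.4294 -0.1903  0.0108]
 [ 0.4375 -0.1809  0.1062]
 [ 0.5121 -0.0856  0.1438]]
orange s [393.5538 267.0259] [[ 0.5465 -0.3781  0.013 ]
 [ 0.551  -0.3622  0.1349]
 [ 0.5641 -0.3435  0.1657]]
blob [191.7204 189.8722] 3.48860710808173 [0.5441 0.2477 0.13  ] side [[225.9754 169.9429]] diam 0.019177138488870326
blob [213.5035 207.4779] 6.836435018145743 [0.4921 0.1867 0.1325] side [[223.3289 181.9235]] diam 0.03758040302372514
blob [191.7712 189.9288] 3.0901936161855166 [0.5439 0.2476 0.13  ] side [[225.9577 169.9754]] diam 0.016987029235171845
0.07993222561371585 49.605650177913134 [0.518  0.2172 0.1313]
cover [0.519  0.2162 0.1302] [[0.5189 0.2163 0.13  ]]
```

Call:
step_arm --pt "-1 -0.7 0.7 0 0 0 1" --pt "-1 -0.6 0.8 0 0 0 1" --pt "-1 -0.5 0.87 0 0 0 1" --pt "-1 -0.36 0.93 0 0 0 1" --pt "-1 -0.22 0.97 0 0 0 1" --pt "-1 -0.09 1 0 0 0 1" --pt "-1 0.05 1 0 0 0 1" --pt "-1 0.2 0.98 0 0 0 1" --pt "-1 0.33 0.94 0 0 0 0.19" --pt "-1 0.35 0.94 0 0 0 0" --squeeze 20

```text
time: 1.1
position: [0.3467, 0.3337, 0.4045]
tool_rot: [1.0, -0.0, -0.0, 0.0]
ft_force: [-0.5, -0.3, 0.6]
grip_width: 0.0869
```

```bash
cat >> h.py <<'E'
def st(tgt=None):
    from rig import status
    from scipy.spatial.transform import Rotation as Ro
    o=status.get_obs(); R=Ro.from_quat(o["tool_rot"]).as_matrix(); p=np.array(o["position"])
    print("t",round(float(o["time"]),2),"p",np.round(p,4),"ang",round(float(np.degrees(np.arctan2(R[1,0],R[0,0]))),2),"z",np.round(R[:,2],4),"F",np.round(o["ft_force"],1),"w",round(float(o["grip_width"]),4),"q",np.round(o["q"],2))
    gp=p+R[:,2]*.164; print("grasp",np.round(gp,4))
    if tgt is not None: print("rows needed (tool xyz /25mm)",np.round(R.T@(np.array(tgt)-gp)/.025,2))
    return o,R,gp
E
python3 -c "
from h import *;st([.538,-.1825,.24])"
```

```text
t 1.1 p [0.3467 0.3337 0.4045] ang -0.05 z [-5.e-04 -4.e-04 -1.e+00] F [-0.5 -0.3  0.6] w 0.0869 q [ 0.53  0.34  1.78 -0.    1.02  0.53]
grasp [0.3466 0.3336 0.2405]
rows needed (tool xyz /25mm) [7.670e+00 2.064e+01 2.000e-02]
```

Call:
step_arm --pt "-1 0.38 1 0 0 0 0" --pt "-1 0.38 1 0 0 0 0" --pt "-1 0.38 1 0 0 0 0" --pt "-1 0.38 1 0 0 0 0" --pt "-1 0.38 1 0 0 0 0" --pt "-1 0.38 1 0 0 0 0" --pt "-1 0.38 1 0 0 0 0" --pt "-1 0.38 1 0 0 0 0" --pt "-1 0.38 1 0 0 0 0" --pt "-1 0.38 1 0 0 0 0"

```text
time: 2.1
position: [0.4415, 0.0836, 0.4046]
tool_rot: [1.0, -0.0, -0.0, -0.0]
ft_force: [0.3, -0.0, -0.8]
grip_width: 0.087
```

Call:
step_arm --pt "-1 0.38 1 0 0 0 0" --pt "-1 0.38 1 0 0 0 0" --pt "-1 0.38 1 0 0 0 0" --pt "-1 0.38 1 0 0 0 0" --pt "-1 0.38 1 0 0 0 0" --pt "-1 0.38 1 0 0 0 0" --pt "-1 0.38 1 0 0 0 0" --pt "-1 0.38 1 0 0 0 0" --pt "-1 0.38 1 0 0 0 0" --pt "-1 0 0 0 0 0 0"

```text
time: 3.1
position: [0.5281, -0.1434, 0.4045]
tool_rot: [1.0, -0.002, 0.001, 0.001]
ft_force: [-0.2, -0.1, 0.3]
grip_width: 0.0869
```

```bash
python3 -c "
from h import *;st([.538,-.1825,.148])
from rig import eyes
for n in('side','top'):
    p,d=eyes.camera(n);cv2.imwrite('pics/%s1.png'%n,p[:,:,::-1])
    if n=='side':cv2.imwrite('pics/s1c.png',cv2.resize(p[130:290,240:420,::-1],None,fx=4,fy=4,interpolation=2))
"
```

```text
t 3.1 p [ 0.5281 -0.1434  0.4045] ang -0.2 z [ 0.0018 -0.0018 -1.    ] F [-0.2 -0.1  0.3] w 0.0869 q [-0.47  0.42  1.63 -0.    1.09 -0.47]
grasp [ 0.5284 -0.1437  0.2405]
rows needed (tool xyz /25mm) [0.38 1.55 3.7 ]
```

View pics/s1c.png

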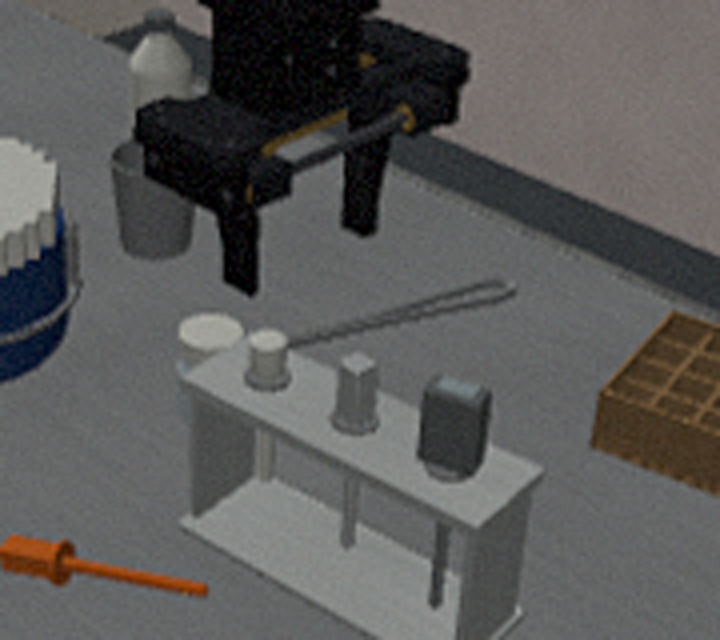

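View pics/top1.png

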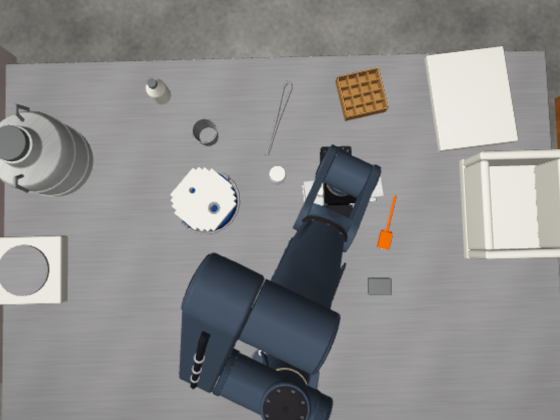

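```bash
python3 -c "
from h import *
o,R,g=st([.538,-.1825,.2405])
s=np.load('side0.npz')
t=g+R[:,2]*.018
for y in(-.0095,.0095):
  for x in(-.0585,-.0435,.0435,.0585): print(x,y,proj(s,t+R[:,0]*x+R[:,1]*y)*4-np.array([960,520]))
"
```

```text
t 3.2 p [ 0.5265 -0.1406  0.4042] ang -0.1 z [-0.0015  0.0012 -1.    ] F [-0.9  0.7 -0.6] w 0.0871 q [-0.47  0.42  1.63  0.    1.09 -0.46]
grasp [ 0.5263 -0.1404  0.2402]
rows needed (tool xyz /25mm) [ 0.47  1.68 -0.02]
-0.0585 -0.0095 [[205.30894735 283.98988029]]
-0.0435 -0.0095 [[224.63447085 274.65410311]]
0.0435 -0.0095 [[330.29350487 223.61231898]]
0.0585 -0.0095 [[347.47444759 215.31254625]]
-0.0585 0.0095 [[228.37911987 297.24515638]]
-0.0435 0.0095 [[247.75070556 287.66789456]]
0.0435 0.0095 [[353.58127988 235.34553255]]
0.0585 0.0095 [[370.77729455 226.84386741]]
```

Call:
step_arm --pt "-1 0.24 0.84 0 0 0 0" --pt "-1 0.23 0.84 0 0 0 0" --pt "-1 0 0 0.5 0 0 0" --pt "-1 0 0 0.5 0 0 0" --pt "-1 0 0 0 0 0 0" --pt "-1 0 0 0 0 0 0" --pt "-1 0 0 0 0 0 0" --pt "-1 0 0 0 0 0 0" --pt "-1 0 0 0 0 0 0" --pt "-1 0 0 0 0 0 0"

```text
time: 4.2
position: [0.5386, -0.1823, 0.3801]
tool_rot: [1.0, -0.0, 0.0, 0.0]
ft_force: [0.2, -0.4, -0.3]
grip_width: 0.0869
```

```bash
python3 -c "
from h import *
from rig import eyes
o,R,g=st([.538,-.1825,.147])
for n in('side','top'):
    p,d=eyes.camera(n)
    if n=='side':cv2.imwrite('pics/s2c.png',cv2.resize(p[130:290,240:420,::-1],None,fx=4,fy=4,interpolation=2))
    else:cv2.imwrite('pics/t2c.png',cv2.resize(p[120:240,290:430,::-1],None,fx=5,fy=5,interpolation=2))
st([.538,-.1825,.147])
"
```

```text
t 4.2 p [ 0.5386 -0.1823  0.3801] ang -0.02 z [ 6.e-04 -4.e-04 -1.e+00] F [ 0.2 -0.4 -0.3] w 0.0869 q [-0.52  0.48  1.6  -0.    1.06 -0.52]
grasp [ 0.5387 -0.1823  0.2161]
rows needed (tool xyz /25mm) [-0.03  0.01  2.76]
t 4.3 p [ 0.5386 -0.1824  0.38  ] ang -0.02 z [ 4.e-04 -2.e-04 -1.e+00] F [ 0.2 -0.3  0. ] w 0.0872 q [-0.52  0.48  1.6  -0.    1.06 -0.52]
grasp [ 0.5387 -0.1824  0.216 ]
rows needed (tool xyz /25mm) [-0.03  0.    2.76]
```

View pics/s2c.png

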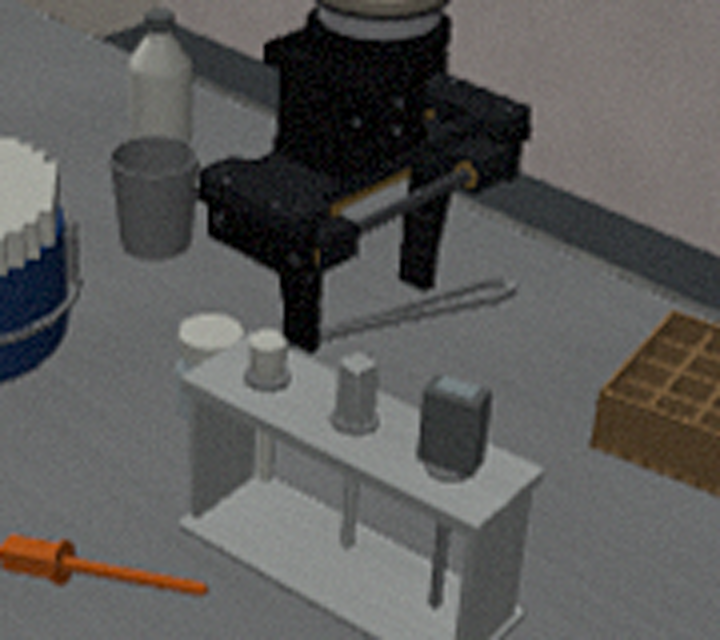

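View pics/t2c.png

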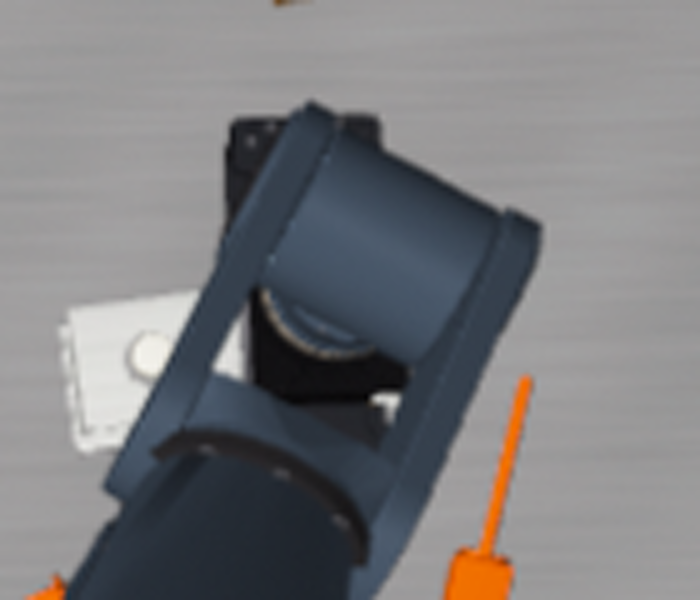

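Call:
step_arm --pt "-1 0 0 0.7 0 0 0" --pt "-1 0 0 0.7 0 0 0" --pt "-1 0 0 0.7 0 0 0" --pt "-1 0 0 0.6 0 0 0" --pt "-1 0 0 0 0 0 0" --pt "-1 0 0 0 0 0 0" --pt "0.2 0 0 0 0 0 0" --pt "0.5 0 0 0 0 0 0" --pt "1 0 0 0 0 0 0" --pt "1 0 0 0 0 0 0" --squeeze 20

```text
time: 5.3
position: [0.5386, -0.1824, 0.3128]
tool_rot: [1.0, -0.0, 0.0, 0.0]
ft_force: [0.4, 0.2, -0.1]
grip_width: 0.063
```

Call:
step_arm --pt "1 0 0 0 0 0 0" --pt "1 0 0 0 0 0 0" --pt "1 0 0 0 0 0 0" --pt "1 0 0 0 0 0 0" --pt "1 0 0 0 0 0 0" --pt "1 0 0 0 0 0 0" --pt "1 0 0 0 0 0 0" --pt "1 0 0 0 0 0 0" --pt "1 0 0 0 0 0 0" --pt "1 0 0 0 0 0 0"

```text
time: 6.3
position: [0.5386, -0.1824, 0.3122]
tool_rot: [1.0, -0.0, -0.0, 0.0]
ft_force: [-0.7, -0.8, 0.2]
grip_width: 0.0176
```

```bash
python3 -c "
from h import *
from rig import eyes
st([.538,-.1825,.257])
for n in('side',):
    p,d=eyes.camera(n)
    cv2.imwrite('pics/s3c.png',cv2.resize(p[130:290,240:420,::-1],None,fx=4,fy=4,interpolation=2))
"
```

```text
t 6.3 p [ 0.5386 -0.1824  0.3122] ang -0.03 z [-0. -0. -1.] F [-0.7 -0.8  0.2] w 0.0176 q [-0.52  0.58  1.66 -0.    0.9  -0.52]
grasp [ 0.5386 -0.1824  0.1482]
rows needed (tool xyz /25mm) [-0.02  0.   -4.35]
```

View pics/s3c.png

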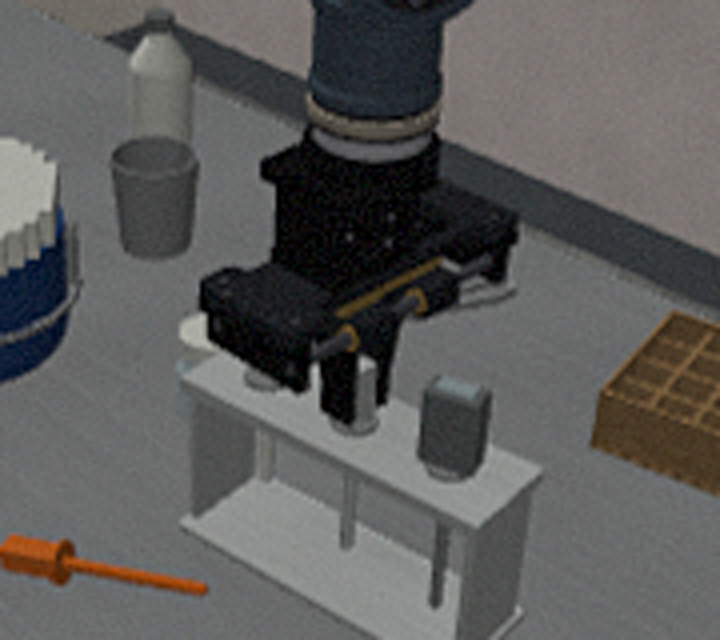

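Call:
step_arm --pt "1 0 0 -0.3 0 0 0" --pt "1 0 0 -0.6 0 0 0" --pt "1 0 0 -0.6 0 0 0" --pt "1 0 0 -0.6 0 0 0" --pt "1 0 0 -0.6 0 0 0" --pt "1 0 0 -0.6 0 0 0" --pt "1 0 0 -0.6 0 0 0" --pt "1 0 0 -0.6 0 0 0" --pt "1 0 0 -0.6 0 0 0" --pt "1 0 0 -0.5 0 0 0"

```text
time: 7.35
position: [0.5384, -0.1823, 0.4536]
tool_rot: [1.0, -0.0, 0.0, 0.0]
ft_force: [-0.2, -0.9, -1.1]
grip_width: 0.0181
```

Call:
step_arm --pt "1 0 -0.3 0 0 0 0" --pt "1 0 -0.7 0 0 0 0" --pt "1 0 -1 0 0 0 0" --pt "1 0 -1 0 0 0 0" --pt "1 0 -1 0 0 0 0" --pt "1 0 -1 0 0 0 0" --pt "1 0 -1 0 0 0 0" --pt "1 0 -1 0 0 0 0" --pt "1 0 -1 0 0 0 0" --pt "1 0 -1 0 0 0 0"

```text
time: 8.35
position: [0.5376, 0.045, 0.451]
tool_rot: [1.0, 0.0, -0.002, -0.0]
ft_force: [0.4, 0.2, -0.6]
grip_width: 0.0178
```

Call:
step_arm --pt "1 0 -1 0 0 0 0" --pt "1 0 -1 0 0 0 0" --pt "1 0 -1 0 0 0 0" --pt "1 0 -1 0 0 0 0" --pt "1 0 -1 0 0 0 0" --pt "1 0 -0.8 0 0 0 0" --pt "1 0 -0.5 0 0 0 0" --pt "1 0 -0.3 0 0 0 0" --pt "1 0 0 0 0 0 0" --pt "1 0 0 0 0 0 0"

```text
time: 9.35
position: [0.5386, 0.2073, 0.452]
tool_rot: [1.0, -0.0, -0.0, 0.0]
ft_force: [-0.4, -0.1, -0.7]
grip_width: 0.018
```

```bash
python3 -c "
from h import *
from rig import eyes
st([.544,.2477,.288])
for n in('side','top'):
    p,d=eyes.camera(n);np.savez(n+'4.npz',p=p,d=d)
    if n=='side':cv2.imwrite('pics/s4c.png',cv2.resize(p[80:240,140:320,::-1],None,fx=4,fy=4,interpolation=2))
    else:cv2.imwrite('pics/t4c.png',cv2.resize(p[130:250,130:290,::-1],None,fx=5,fy=5,interpolation=2))
"
```

```text
t 9.35 p [0.5386 0.2073 0.452 ] ang -0.04 z [-7.e-04 -6.e-04 -1.e+00] F [-0.4 -0.1 -0.7] w 0.018 q [ 0.17  0.41  1.5  -0.    1.23  0.17]
grasp [0.5385 0.2072 0.288 ]
rows needed (tool xyz /25mm) [ 0.22 -1.62 -0.  ]
```

View pics/s4c.png

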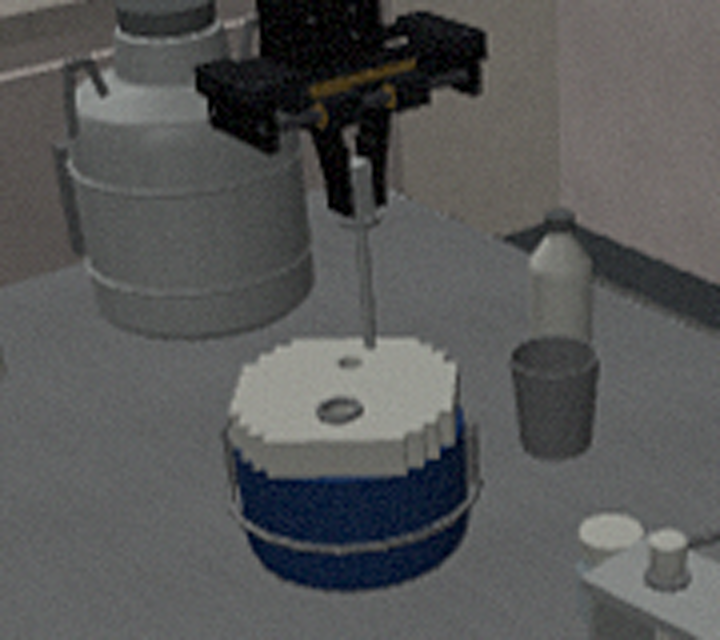

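View pics/t4c.png

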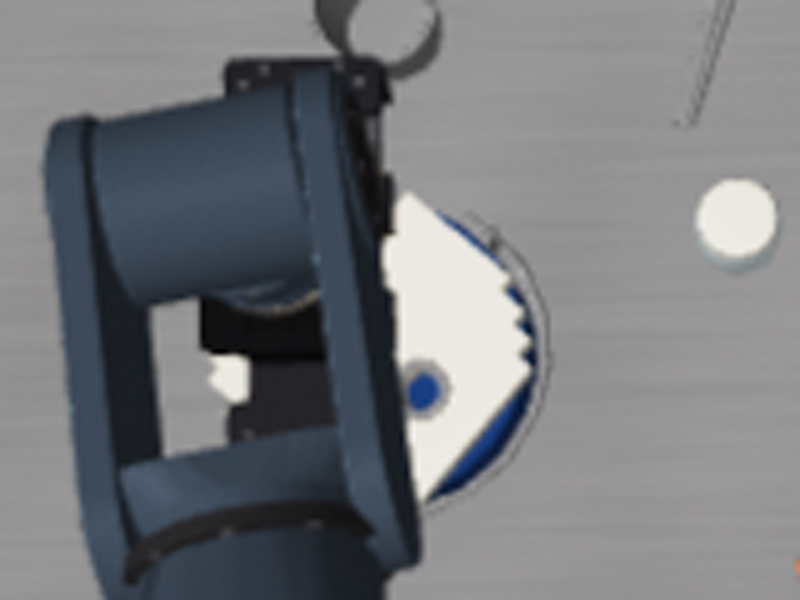

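```bash
python3 -c "
from h import *
s=np.load('side0.npz')
for z in(.304,.264,.26,.2,.16): print(z,proj(s,[.5385,.2072,z])*4-np.array([560,320]))
print('pocket',proj(s,[.544,.2477,.13])*4-np.array([560,320]),'guide',proj(s,[.4921,.1867,.135])*4-np.array([560,320]))
"
```

```text
0.304 [[349.3563703 158.2623775]]
0.264 [[354.14058823 212.61538659]]
0.26 [[354.60893047 217.9361748 ]]
0.2 [[361.42479234 295.37048243]]
0.16 [[365.76106826 344.63446835]]
pocket [[343.82150965 359.8262496 ]] guide [[332.98047096 404.70439089]]
```

Call:
step_arm --pt "1 0.05 -0.4 0 0 0 0" --pt "1 0.1 -0.6 0 0 0 0" --pt "1 0.07 -0.5 0 0 0 0" --pt "1 0 -0.12 0 0 0 0" --pt "1 0 0 0.3 0 0 0" --pt "1 0 0 0.3 0 0 0" --pt "1 0 0 0 0 0 0" --pt "1 0 0 0 0 0 0" --pt "1 0 0 0 0 0 0" --pt "1 0 0 0 0 0 0"

```text
time: 10.45
position: [0.5444, 0.2479, 0.4375]
tool_rot: [1.0, -0.0, 0.0, -0.0]
ft_force: [0.1, -0.2, -0.4]
grip_width: 0.018
```

```bash
python3 -c "
from h import *
from rig import eyes
o,R,g=st([.544,.2477,.273])
s=np.load('side0.npz')
for n in('side',):
    p,d=eyes.camera(n);np.savez(n+'5.npz',p=p,d=d)
    cv2.imwrite('pics/s5c.png',cv2.resize(p[120:200,190:290,::-1],None,fx=8,fy=7.5,interpolation=2)) if 0 else cv2.imwrite('pics/s5c.png',cv2.resize(p[110:185,180:280,::-1],None,fx=8,fy=8,interpolation=2))
f=lambda X:print(proj(s,X)*8-np.array([1440,880]))
f(g-[0,0,.028]);f(g-[0,0,.128]);f([.544,.2477,.13])
"
```

```text
t 10.45 p [0.5444 0.2479 0.4375] ang -0.05 z [ 6.e-04  1.e-04 -1.e+00] F [ 0.1 -0.2 -0.4] w 0.018 q [ 0.24  0.46  1.46 -0.    1.22  0.24]
grasp [0.5445 0.2479 0.2735]
rows needed (tool xyz /25mm) [-0.02  0.01  0.02]
[[341.17449315 196.97625917]]
[[364.94517844 442.78484765]]
[[367.6430193  479.65249921]]
```

View pics/s5c.png

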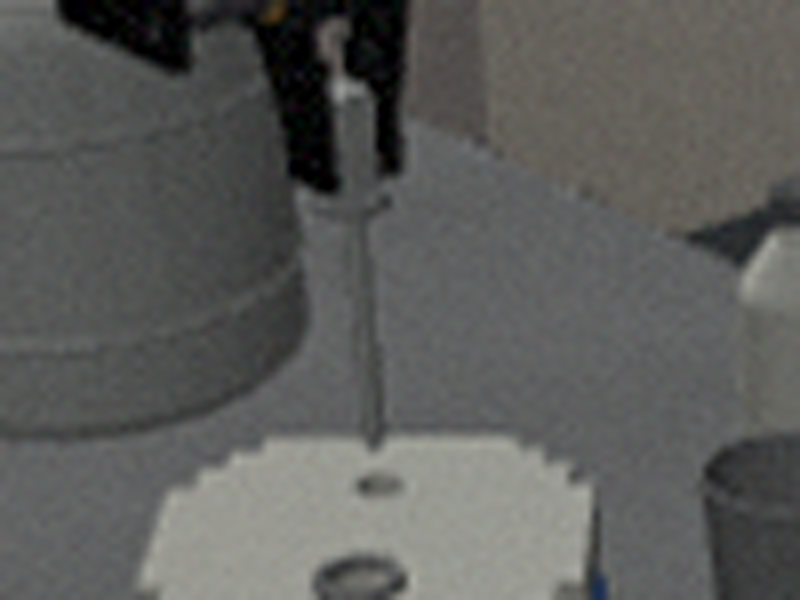

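Call:
step_arm --pt "1 0 0.03 0.2 0 0 0" --pt "1 0 0 0.3 0 0 0" --pt "1 0 0 0.3 0 0 0" --pt "1 0 0 0.3 0 0 0" --pt "1 0 0 0.3 0 0 0" --pt "1 0 0 0 0 0 0" --pt "1 0 0 0 0 0 0" --pt "1 0 0 0 0 0 0" --pt "1 0 0 0 0 0 0" --pt "1 0 0 0 0 0 0"

```text
time: 11.5
position: [0.5444, 0.2474, 0.4026]
tool_rot: [1.0, -0.0, 0.0, -0.0]
ft_force: [0.1, -0.7, -0.7]
grip_width: 0.0184
```

```bash
python3 -c "
from h import *
from rig import eyes
o,R,g=st([.544,.2477,.159])
p,d=eyes.camera('side')
cv2.imwrite('pics/s6c.png',cv2.resize(p[110:185,180:280,::-1],None,fx=8,fy=8,interpolation=2))
"
```

```text
t 11.5 p [0.5444 0.2474 0.4026] ang -0.03 z [ 8.e-04  2.e-04 -1.e+00] F [ 0.1 -0.7 -0.7] w 0.0184 q [ 0.24  0.49  1.51 -0.    1.14  0.24]
grasp [0.5445 0.2474 0.2386]
rows needed (tool xyz /25mm) [-0.02 -0.01  3.19]
```

View pics/s6c.png

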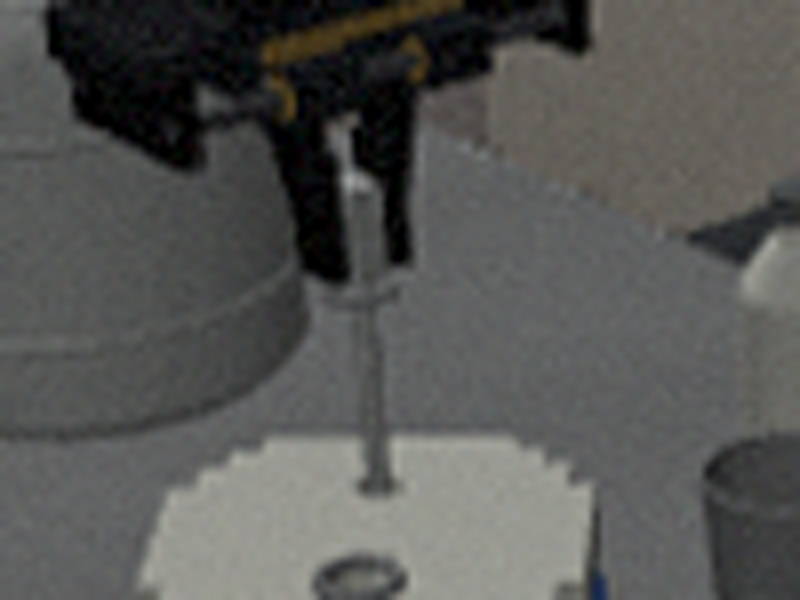

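Call:
step_arm --pt "1 0 0 0.5 0 0 0" --pt "1 0 0 0.6 0 0 0" --pt "1 0 0 0.6 0 0 0" --pt "1 0 0 0.6 0 0 0" --pt "1 0 0 0.5 0 0 0" --pt "1 0 0 0.3 0 0 0" --pt "1 0 0 0.07 0 0 0" --pt "1 0 0 0 0 0 0" --pt "1 0 0 0 0 0 0" --pt "1 0 0 0 0 0 0"

```text
time: 12.55
position: [0.5445, 0.2474, 0.3235]
tool_rot: [1.0, -0.0, 0.001, -0.0]
ft_force: [0.1, 0.4, -1.2]
grip_width: 0.0179
```

```bash
python3 -c "
from h import *
from rig import eyes
o,R,g=st([.544,.2477,.158])
p,d=eyes.camera('side')
cv2.imwrite('pics/s7c.png',cv2.resize(p[110:185,180:280,::-1],None,fx=8,fy=8,interpolation=2))
"
```

```text
t 12.55 p [0.5445 0.2474 0.3235] ang -0.03 z [ 1.2e-03  3.0e-04 -1.0e+00] F [ 0.1  0.4 -1.2] w 0.0179 q [0.24 0.59 1.58 0.   0.97 0.24]
grasp [0.5447 0.2475 0.1595]
rows needed (tool xyz /25mm) [-0.03 -0.01  0.06]
```

View pics/s7c.png

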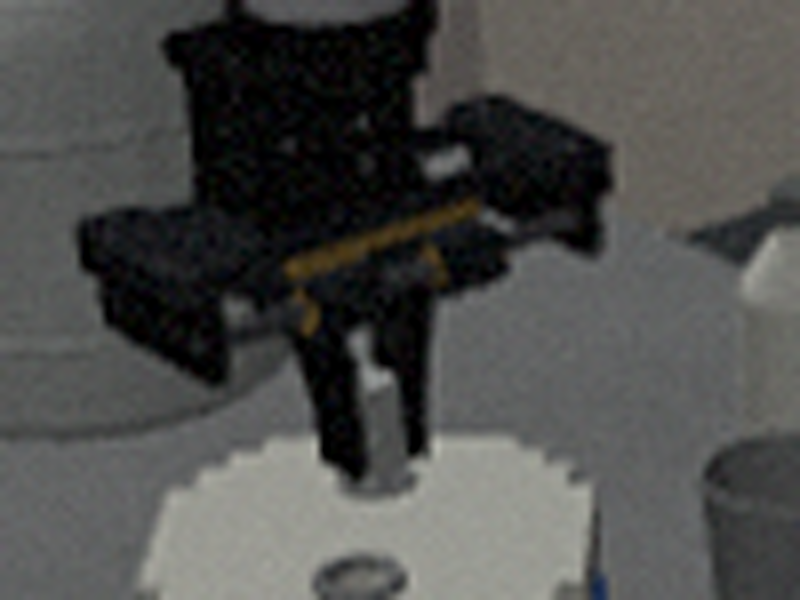

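Collar nearly on the cover, no contact force. Opening the fingers.

Call:
step_arm --pt "-0.3 0 0 0 0 0 0" --pt "-0.3 0 0 0 0 0 0" --pt "-0.6 0 0 0 0 0 0" --pt "-1 0 0 0 0 0 0" --pt "-1 0 0 0 0 0 0" --pt "-1 0 0 0 0 0 0" --pt "-1 0 0 -0.2 0 0 0" --pt "-1 0 0 -0.5 0 0 0" --pt "-1 0 0 -0.7 0 0 0" --pt "-1 0 0 -0.8 0 0 0"

```text
time: 13.6
position: [0.5442, 0.2473, 0.3792]
tool_rot: [1.0, -0.0, -0.0, 0.0]
ft_force: [0.5, 0.8, 0.6]
grip_width: 0.0848
```

Call:
step_arm --pt "-1 0 0 -1 0 0 0" --pt "-1 0 0 -1 0 0 0" --pt "-1 0 0.4 -0.5 0 0 -0.4" --pt "-1 0 0.8 0 0 0 -0.4" --pt "-1 0 1 0 0 0 -0.4" --pt "-1 0 1 0 0 0 -0.4" --pt "-1 0 1 0 0 0 -0.4" --pt "-1 0 1 0 0 0 0" --pt "-1 0 1 0 0 0 0" --pt "-1 0 1 0 0 0 0"

```text
time: 14.6
position: [0.5786, 0.0704, 0.4418]
tool_rot: [0.99, 0.139, 0.001, 0.0]
ft_force: [-1.1, 0.6, 0.4]
grip_width: 0.0866
```

```bash
python3 -c "
from h import *
from rig import eyes
o,R,g=st([.5447,-.2494,.25])
p,d=eyes.camera('side')
cv2.imwrite('pics/s8c.png',cv2.resize(p[130:230,170:290,::-1],None,fx=6,fy=6,interpolation=2))
s=np.load('side0.npz');print(proj(s,[.544,.2477,.174]),proj(s,[.544,.2477,.134]))
p,d=eyes.camera('top')
cv2.imwrite('pics/t8.png',p[:,:,::-1])
"
```

```text
t 14.6 p [0.5786 0.0704 0.4418] ang 15.97 z [ 1.6e-03 -1.0e-04 -1.0e+00] F [-1.1  0.6  0.4] w 0.0866 q [-0.07  0.43  1.5   0.    1.21 -0.35]
grasp [0.5788 0.0704 0.2778]
rows needed (tool xyz /25mm) [-4.83 11.92  1.11]
[[224.69621888 156.95797866]] [[225.8429288  168.79572942]]
```

View pics/s8c.png

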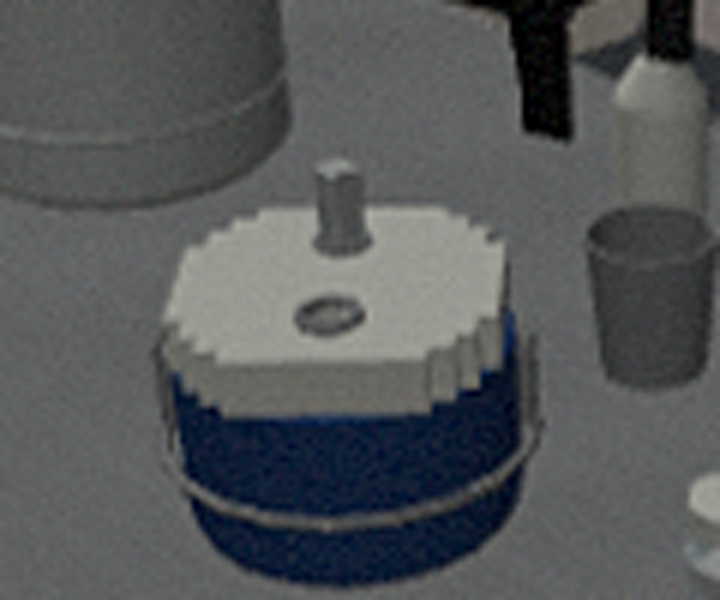

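View pics/t8.png

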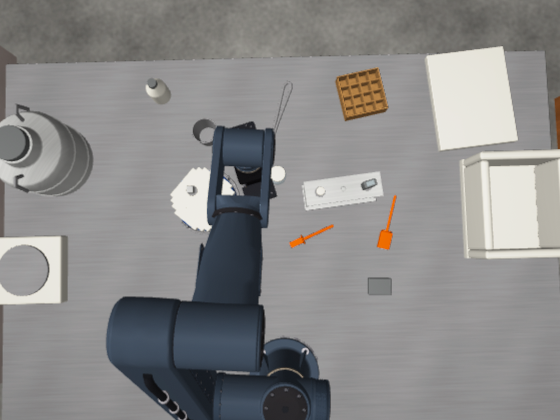

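Call:
step_arm --pt "-1 -0.4 1 0 0 0 0" --pt "-1 -0.4 1 0 0 0 0" --pt "-1 -0.4 1 0 0 0 0" --pt "-1 -0.4 1 0 0 0 0" --pt "-1 -0.4 1 0 0 0 0" --pt "-1 -0.4 1 0 0 0 0" --pt "-1 -0.4 1 0 0 0 0" --pt "-1 -0.4 1 0 0 0 0" --pt "-1 -0.4 1 0 0 0 0" --pt "-1 -0.4 1 0 0 0 0"

```text
time: 15.7
position: [0.551, -0.1966, 0.4414]
tool_rot: [0.99, 0.139, 0.0, -0.0]
ft_force: [0.1, -0.8, -0.1]
grip_width: 0.0868
```

Call:
step_arm --pt "-1 -0.4 0.7 0 0 0 0" --pt "-1 -0.2 0.4 0 0 0 0" --pt "-1 0 0 0 0 0 0" --pt "-1 0 0 0 0 0 0" --pt "-1 0 0 0 0 0 0" --pt "-1 0 0 0 0 0 0" --pt "-1 0 0 0 0 0 0" --pt "-1 0 0 0 0 0 0" --pt "-1 0 0 0 0 0 0" --pt "-1 0 0 0 0 0 0"

```text
time: 16.7
position: [0.5443, -0.227, 0.4404]
tool_rot: [0.99, 0.139, -0.0, -0.0]
ft_force: [-0.5, 0.3, 0.3]
grip_width: 0.0872
```

```bash
python3 -c "
from h import *
o,R,g=st([.5447,-.2494,.157])
"
```

```text
t 16.7 p [ 0.5443 -0.227   0.4404] ang 15.97 z [-1.e-04  1.e-04 -1.e+00] F [-0.5  0.3  0.3] w 0.0872 q [-0.58  0.44  1.48  0.    1.22 -0.86]
grasp [ 0.5443 -0.227   0.2764]
rows needed (tool xyz /25mm) [-0.23  0.87  4.78]
```

Call:
step_arm --pt "-1 -0.13 0.47 0 0 0 0" --pt "-1 -0.1 0.4 0 0 0 0" --pt "-1 0 0 0.5 0 0 0" --pt "-1 0 0 0.7 0 0 0" --pt "-1 0 0 0.7 0 0 0" --pt "-1 0 0 0.4 0 0 0" --pt "-1 0 0 0 0 0 0" --pt "-1 0 0 0 0 0 0" --pt "-1 0 0 0 0 0 0" --pt "-1 0 0 0 0 0 0" --squeeze 25

```text
time: 17.7
position: [0.545, -0.2497, 0.3839]
tool_rot: [0.99, 0.139, 0.001, 0.001]
ft_force: [0.4, -0.8, 0.2]
grip_width: 0.0874
```

```bash
python3 -c "
from h import *
from rig import eyes
o,R,g=st([.5447,-.2494,.151])
p,d=eyes.camera('side')
cv2.imwrite('pics/s9c.png',cv2.resize(p[130:290,270:430,::-1],None,fx=3.7,fy=3.7,interpolation=2))
"
```

```text
t 17.7 p [ 0.545  -0.2497  0.3839] ang 15.98 z [ 0.0016 -0.0011 -1.    ] F [ 0.4 -0.8  0.2] w 0.0874 q [-0.62  0.52  1.52  0.    1.1  -0.89]
grasp [ 0.5452 -0.2498  0.2199]
rows needed (tool xyz /25mm) [-0.02 -0.03  2.76]
```

View pics/s9c.png

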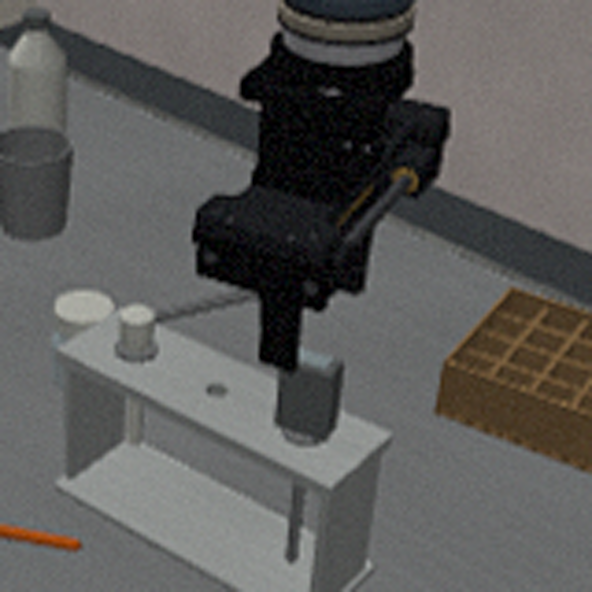

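Call:
step_arm --pt "-1 0 0 0.6 0 0 0" --pt "-1 0 0 0.6 0 0 0" --pt "-1 0 0 0.6 0 0 0" --pt "-1 0 0 0.6 0 0 0" --pt "-1 0 0 0.36 0 0 0" --pt "-1 0 0 0 0 0 0" --pt "-1 0 0 0 0 0 0" --pt "0.2 0 0 0 0 0 0" --pt "0.5 0 0 0 0 0 0" --pt "1 0 0 0 0 0 0"

```text
time: 18.75
position: [0.5449, -0.2496, 0.3146]
tool_rot: [0.99, 0.139, 0.0, 0.0]
ft_force: [-0.4, 0.5, 0.7]
grip_width: 0.0704
```

Call:
step_arm --pt "1 0 0 0 0 0 0" --pt "1 0 0 0 0 0 0" --pt "1 0 0 0 0 0 0" --pt "1 0 0 0 0 0 0" --pt "1 0 0 0 0 0 0" --pt "1 0 0 0 0 0 0" --pt "1 0 0 0 0 0 0" --pt "1 0 0 0 0 0 0" --pt "1 0 0 0 0 0 0" --pt "1 0 0 0 0 0 0"

```text
time: 19.75
position: [0.5447, -0.2496, 0.314]
tool_rot: [0.99, 0.139, 0.0, 0.0]
ft_force: [0.4, -0.2, 0.2]
grip_width: 0.0197
```

```bash
python3 -c "
from h import *
o,R,g=st([.5447,-.2494,.151])
"
```

```text
t 19.75 p [ 0.5447 -0.2496  0.314 ] ang 15.97 z [ 0. -0. -1.] F [ 0.4 -0.2  0.2] w 0.0197 q [-0.62  0.61  1.58  0.    0.95 -0.89]
grasp [ 0.5447 -0.2496  0.15  ]
rows needed (tool xyz /25mm) [ 0.   -0.01 -0.04]
```

Call:
step_arm --pt "1 0 0 -0.3 0 0 0" --pt "1 0 0 -0.6 0 0 0" --pt "1 0 0 -0.8 0 0 0" --pt "1 0 0 -0.8 0 0 0" --pt "1 0 0 -0.8 0 0 0" --pt "1 0 0 -0.8 0 0 0" --pt "1 0 0 -0.8 0 0 0" --pt "1 0 0 -0.8 0 0 0" --pt "1 0 0 -0.8 0 0 0" --pt "1 0 0 -0.5 0 0 0"

```text
time: 20.75
position: [0.5447, -0.2495, 0.4912]
tool_rot: [0.99, 0.139, 0.001, 0.001]
ft_force: [0.3, 0.3, -0.3]
grip_width: 0.0199
```

Call:
step_arm --pt "1 0 -0.1 0 0 0 0" --pt "1 0 -0.3 0 0 0 0" --pt "1 0.1 -0.6 0 0 0 0" --pt "1 0.16 -0.8 0 0 0 0" --pt "1 0.16 -0.8 0 0 0 0" --pt "1 0.16 -0.8 0 0 0 0" --pt "1 0.16 -0.8 0 0 0 0" --pt "1 0.16 -0.8 0 0 0 0" --pt "1 0.16 -0.8 0 0 0 0" --pt "1 0.16 -0.8 0 0 0 0"

```text
time: 21.75
position: [0.528, -0.0799, 0.4887]
tool_rot: [0.99, 0.14, -0.0, -0.0]
ft_force: [1.5, -0.3, -0.6]
grip_width: 0.0198
```

Call:
step_arm --pt "1 0.16 -0.8 0 0 0 0" --pt "1 0.16 -0.8 0 0 0 0" --pt "1 0.16 -0.8 0 0 0 0" --pt "1 0.16 -0.8 0 0 0 0" --pt "1 0.16 -0.8 0 0 0 0" --pt "1 0.16 -0.8 0 0 0 0" --pt "1 0.16 -0.8 0 0 0 0" --pt "1 0.16 -0.8 0 0 0 0" --pt "1 0.16 -0.8 0 0 0 0" --pt "1 0.1 -0.6 0 0 0 0"

```text
time: 22.75
position: [0.5108, 0.118, 0.4888]
tool_rot: [0.99, 0.14, -0.0, -0.0]
ft_force: [-0.8, 0.2, -1.1]
grip_width: 0.0199
```

Call:
step_arm --pt "1 0.05 -0.4 0 0 0 0" --pt "1 0 -0.2 0 0 0 0" --pt "1 0 0 0 0 0 0" --pt "1 0 0 0 0 0 0" --pt "1 0 0 0 0 0 0" --pt "1 0 0 0 0 0 0" --pt "1 0 0 0 0 0 0" --pt "1 0 0 0 0 0 0" --pt "1 0 0 0 0 0 0" --pt "1 0 0 0 0 0 0"

```text
time: 23.75
position: [0.5091, 0.1303, 0.489]
tool_rot: [0.99, 0.139, -0.0, 0.0]
ft_force: [-0.0, -0.1, -0.2]
grip_width: 0.0202
```

```bash
python3 -c "
from h import *
from rig import eyes
o,R,g=st([.4921,.1867,.295])
p,d=eyes.camera('side')
cv2.imwrite('pics/s10.png',p[:,:,::-1])
cv2.imwrite('pics/s10c.png',cv2.resize(p[90:230,150:310,::-1],None,fx=4,fy=4,interpolation=2))
s=np.load('side0.npz')
f=lambda X:print(proj(s,X)*4-np.array([600,360]))
f(g-[0,0,.03]);f(g-[0,0,.14]);f([.4921,.1867,.135])
"
```

```text
t 23.75 p [0.5091 0.1303 0.489 ] ang 15.96 z [-0. -0. -1.] F [-0.  -0.1 -0.2] w 0.0202 q [ 0.04  0.3   1.57 -0.    1.27 -0.24]
grasp [0.5091 0.1303 0.325 ]
rows needed (tool xyz /25mm) [-0.03 -2.36  1.2 ]
[[341.71359185 173.15180946]]
[[353.3778484  322.48113639]]
[[292.98047096 364.70439089]]
```

View pics/s10c.png

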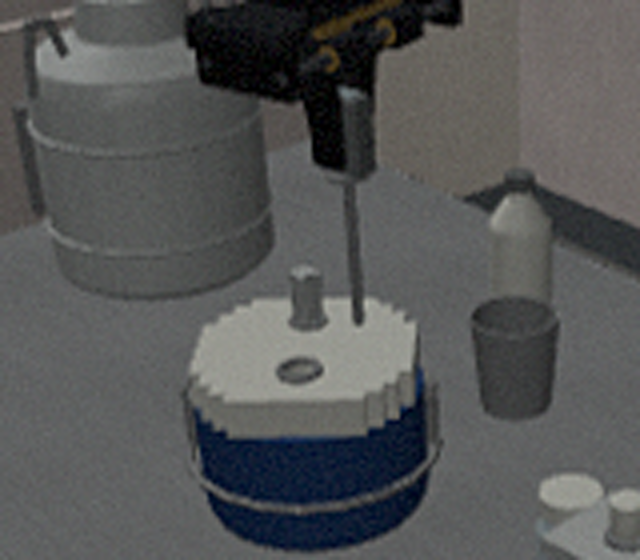

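Call:
step_arm --pt "1 -0.03 -0.3 0 0 0 0" --pt "1 0 -0.6 0 0 0 0" --pt "1 0 -0.7 0 0 0 0" --pt "1 0 -0.5 0 0 0 0" --pt "1 0 -0.26 0 0 0 0" --pt "1 0 0 0.5 0 0 0" --pt "1 0 0 0.5 0 0 0" --pt "1 0 0 0.2 0 0 0" --pt "1 0 0 0 0 0 0" --pt "1 0 0 0 0 0 0"

```text
time: 24.8
position: [0.4923, 0.1869, 0.4593]
tool_rot: [0.99, 0.139, 0.0, 0.0]
ft_force: [-0.1, -0.5, -1.2]
grip_width: 0.0198
```

Call:
step_arm --pt "1 0 0 0 0 0 0" --pt "1 0 0 0 0 0 0" --pt "1 0 0 0 0 0 0" --pt "1 0 0 0 0 0 0" --pt "1 0 0 0 0 0 0" --pt "1 0 0 0 0 0 0" --pt "1 0 0 0 0 0 0" --pt "1 0 0 0 0 0 0" --pt "1 0 0 0 0 0 0" --pt "1 0 0 0 0 0 0"

```text
time: 25.8
position: [0.4921, 0.1869, 0.459]
tool_rot: [0.99, 0.139, -0.0, 0.0]
ft_force: [-0.5, 0.6, -1.0]
grip_width: 0.0194
```

```bash
python3 -c "
from h import *
from rig import eyes
o,R,g=st([.4921,.1867,.295])
P=[eyes.camera('side')[0].astype(float) for _ in range(4)]
p=np.mean(P,0).astype(np.uint8);cv2.imwrite('pics/s11avg.png',p[:,:,::-1])
cv2.imwrite('pics/s11c.png',cv2.resize(p[125:200,180:280,::-1],None,fx=8,fy=8,interpolation=2))
s=np.load('side0.npz')
f=lambda X:print(proj(s,X)*8-np.array([1440,1000]))
f(g-[0,0,.03]);f(g-[0,0,.14]);f([.4921,.1867,.135])
q,_=eyes.camera('top');cv2.imwrite('pics/t11c.png',cv2.resize(q[150:250,150:270,::-1],None,fx=6,fy=6,interpolation=2))
"
```

```text
t 25.8 p [0.4921 0.1869 0.459 ] ang 15.97 z [-0. -0. -1.] F [-0.5  0.6 -1. ] w 0.0194 q [ 0.15  0.33  1.61 -0.    1.2  -0.13]
grasp [0.4921 0.1869 0.295 ]
rows needed (tool xyz /25mm) [-0.    0.01 -0.  ]
[[311.46850123 115.3895852 ]]
[[340.77473694 400.54180716]]
[[345.96094193 449.40878179]]
```

View pics/s11c.png

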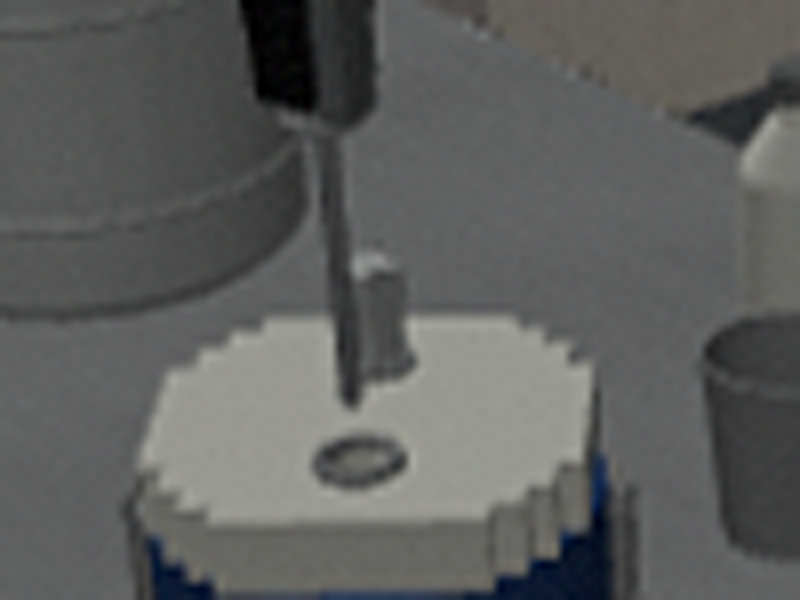

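View pics/t11c.png

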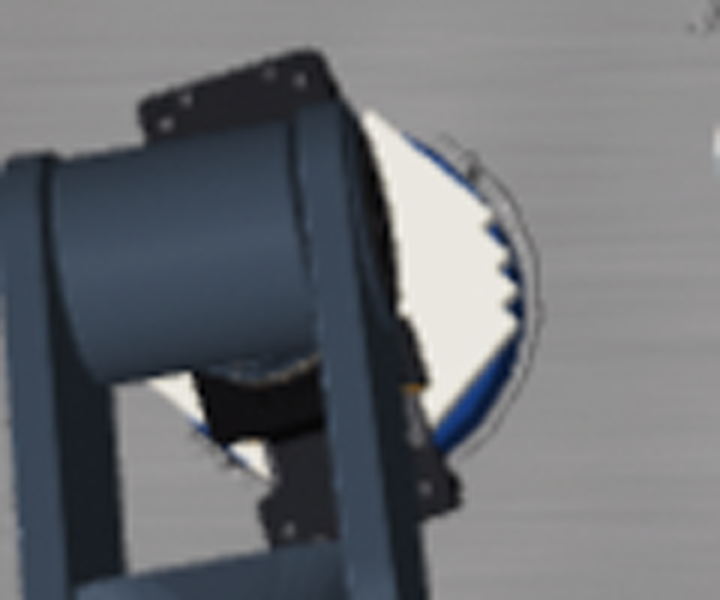

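```bash
python3 - <<'E'
from h import *
np.set_printoptions(linewidth=220,precision=2,suppress=True)
g=cv2.imread('pics/s11avg.png',0).astype(int)
print("ring u217..233 v176..190");print(g[176:190,217:233]); print("tip u216..232 v158..180");print(g[158:180,216:232])
s=np.load('side0.npz')
a=np.linspace(0,2*np.pi,73)
C=lambda c,r,z:proj(s,np.c_[c[0]+r*np.cos(a),c[1]+r*np.sin(a),0*a+z])
for n,c,r,z in(("rim out",(.4921,.1867),.0175,.135),("base",(.4921,.1867),.0175,.130),("bore",(.4921,.1867),.0115,.135),("tip",(.4921,.1869),.004,.155),("stem+1cm",(.4921,.1869),.004,.165)):
    q=C(c,r,z);print(n,"u",q[:,0].min(),q[:,0].max(),"v",q[:,1].min(),q[:,1].max())
E
```

```text
ring u217..233 v176..190
[[150 151 152 153 154 152 136 130 156 153 152 153 149 152 150 152]
 [152 151 150 152 153 157 156 157 158 155 153 153 152 150 153 150]
 [153 151 153 153 154 156 151 144 144 145 151 150 155 153 153 153]
 [153 153 154 149 146 133 118 107 107 107 123 126 142 157 153 152]
 [153 153 147 120  97  64  55  65  70  65  80  85 110 147 157 152]
 [153 153 121  69  49  61  77  91  96  93 102  91  96 110 159 154]
 [153 151  94  73  62  79 104 108 108 114 127 103  70  74 161 153]
 [156 143  90  85  88  92  94 102 103  98  87  76  52  98 161 152]
 [155 152 118  69  75  87  83  86  79  72  57  83 111 145 156 152]
 [153 153 150 110 104  84  73  75  75  93 110 133 159 156 152 152]
 [151 153 156 159 160 140 128 129 130 147 161 156 155 151 152 152]
 [153 151 156 152 153 156 157 158 157 153 152 153 151 152 153 153]
 [154 155 155 154 154 155 155 155 153 156 154 154 154 155 152 154]
 [145 146 148 147 145 146 145 145 146 149 145 146 146 147 145 144]]
tip u216..232 v158..180
[[ 94  96 100  96  93  53  56  78 139 137 117 113 114 100  91  98]
 [ 95  92  95  98  92  58  54  58 115 117  84
[... 1084 characters left out ...]
 150 153]
 [154 150 151 152 153 154 152 136 130 156 153 152 153 149 152 150]
 [150 152 151 150 152 153 157 156 157 158 155 153 153 152 150 153]
 [151 153 151 153 153 154 156 151 144 144 145 151 150 155 153 153]
 [152 153 153 154 149 146 133 118 107 107 107 123 126 142 157 153]]
rim out u 217.18438037589 229.29019441110503 v 178.2857563787038 184.13879901882848
base u 217.35326048208307 229.4305059668461 v 179.7784098166926 185.65494336842846
bore u 219.26411548296574 227.21935714193657 v 179.2687446386854 183.1146957791374
tip u 221.18284367980633 223.97603631284832 v 174.40803970332718 175.72326978652026
stem+1cm u 220.85878832328947 223.66538426830706 v 171.32669037265387 172.6304495009432
```

Call:
step_arm --pt "1 0 0.06 0 0 0 0" --pt "1 0 0 0.2 0 0 0" --pt "1 0 0 0.3 0 0 0" --pt "1 0 0 0.3 0 0 0" --pt "1 0 0 0.3 0 0 0" --pt "1 0 0 0.3 0 0 0" --pt "1 0 0 0.2 0 0 0" --pt "1 0 0 0 0 0 0" --pt "1 0 0 0 0 0 0" --pt "1 0 0 0 0 0 0"

```text
time: 27.05
position: [0.4927, 0.1854, 0.4193]
tool_rot: [0.99, 0.139, 0.0, -0.0]
ft_force: [-0.3, -0.2, -0.1]
grip_width: 0.02
```

```bash
python3 -c "
from h import *
from rig import eyes
o,R,g=st([.4921,.1867,.195])
P=[eyes.camera('side')[0].astype(float) for _ in range(4)]
p=np.mean(P,0).astype(np.uint8);cv2.imwrite('pics/s12avg.png',p[:,:,::-1])
cv2.imwrite('pics/s12c.png',cv2.resize(p[125:200,180:280,::-1],None,fx=8,fy=8,interpolation=2))
gr=cv2.cvtColor(p,cv2.COLOR_RGB2GRAY).astype(int);print(gr[160:188,216:233])
s=np.load('side0.npz')
for z in (.23,.2,.17,.14):print(z,proj(s,[g[0],g[1],z]))
"
```

```text
t 27.05 p [0.4927 0.1854 0.4193] ang 15.97 z [ 8.e-04  1.e-04 -1.e+00] F [-0.3 -0.2 -0.1] w 0.02 q [ 0.15  0.38  1.66  0.    1.1  -0.13]
grasp [0.4928 0.1854 0.2553]
rows needed (tool xyz /25mm) [-0.02 -0.06  2.41]
[[ 92  95  96  95  98  83  60  56  62  85  70  73  74  73  82  98  94]
 [ 97  96  94  93  96  93  58  59  65  87  73  75  73  72  77  97  96]
 [ 94  96  97  95  98  98  55  59  60  86  75  78  72  72  84  98  95]
 [ 91  91  93  92  94  90  52  58  56  82  75  75  75  72  81  93  90]
 [114 115 114 116 118 111  66  59  56  83  77  75  72  70  91 128 122]
 [149 148 149 149 152 144  73  54  58  81  80  74  70  74 113 168 159]
 [154 155 156 155 158 152  85  54  55  79  81  74  73  71 104 165 154]
 [152 151 153 152 157 153  97  53  56  73  88  75  72  68  93 157 155]
 [153 152 152 152 155 150  95  56  55  71  87  73  72  69  89 135 159]
 [150 152 153 153 156 150  93  54  54  62  88  75  75  75  85  97 148]
 [154 152 151 153 153 151  91  55  54  65  89  79  87  80  80  78 141]
 [152 153 151 152 153 153 119  51  56  62  75  69  81  72  83 123 159]
 [152 152 150 153 154 161 151  47
[... 542 characters left out ...]
53 154 147 121  99  70  65  60  54  54  85  89 109 149 157 151]
 [151 153 153 122  71  47  62  82  56  53  65 105  92  97 111 159 153]
 [153 156 147  95  75  61  85  95  58  54  78 130 102  72  75 161 153]
 [152 154 146  88  84  88  95  93  72  72  78  90  73  50  99 159 154]
 [153 154 150 120  67  81  85  83  78  78  74  61  83 113 146 157 153]
 [152 153 157 152 108 103  89  76  76  78  93 112 135 162 159 155 152]
 [151 153 153 154 160 159 140 128 129 131 145 163 157 153 153 151 153]
 [152 150 152 154 155 155 154 158 159 158 155 155 153 155 152 155 152]]
0.23 [[220.64146326 151.26156982]]
0.2 [[221.63795762 161.02655597]]
0.17 [[222.60608936 170.51360717]]
0.14 [[223.5470524  179.73442298]]
```

View pics/s12c.png

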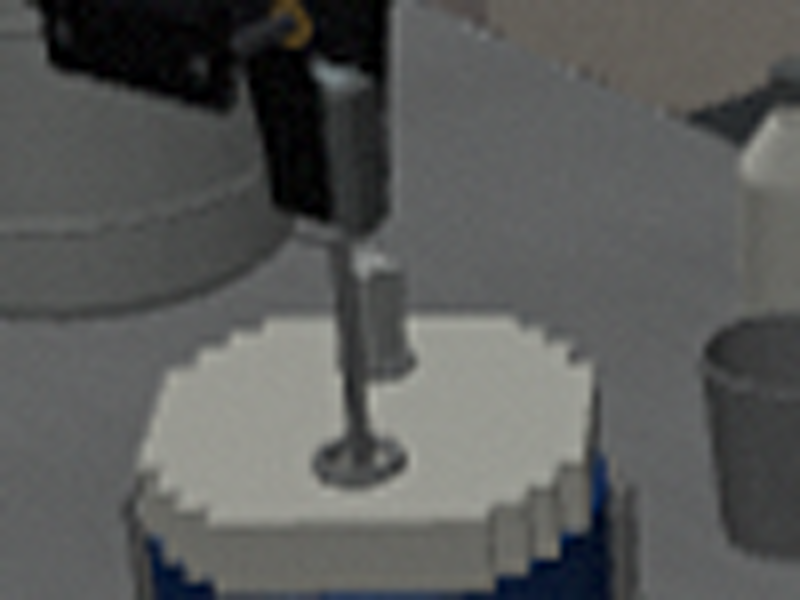

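```bash
python3 - <<'E'
from h import *
np.set_printoptions(linewidth=200,precision=4,suppress=True)
g=cv2.imread('pics/t8.png',0).astype(int);print(g[181:200,182:202])
c=np.load('top0.npz')
a=.5445;b=.2474
for z,h in((.174,.009),(.134,.015)):
    print(z,proj(c,[[a+i*h,b+j*h,z] for i in(-1,1) for j in(-1,1)]).round(2).tolist(),proj(c,[a,b,z]))
p=cv2.imread('pics/t8.png');cv2.imwrite('pics/t8c.png',cv2.resize(p[175:205,175:215],None,fx=16,fy=16,interpolation=2))
E
```

```text
[[230 234 234 234 234 234 234 234 234 234 234 234 234 234 234 234 234 234 234 235]
 [234 234 234 234 234 234 234 234 234 234 234 234 234 234 234 234 234 234 235 234]
 [234 234 234 234 234 234 234 234 234 234 234 234 234 234 234 234 234 235 235 234]
 [234 234 234 234 234 234 234 234 234 234 234 234 234 234 234 234 235 235 234 235]
 [234 234 234 234 227 204 208 214 209 196 195 195 213 234 234 234 234 235 235 235]
 [234 234 234 233 226 206 206 204 201 189 165 122 155 202 228 234 234 235 235 234]
 [234 234 234 233 227 216 214 211 210 206 173  88 110 141 197 235 235 235 234 235]
 [234 234 234 233 226 213 212 212 211 209 177  84 100 131 173 223 234 234 235 234]
 [234 234 234 229 213 215 212 213 212 211 180  84 100 136 164 199 234 234 235 234]
 [234 234 234 226 203 215 214 213 214 213 183  85 100 137 160 193 235 234 235 234]
 [234 234 234 231 223 214 212 212 211 211 181  86 100 137 156 188 234 234 234 234]
 [234 234 234 235 229 195 158 154 153 153 136  95 111 141 163 205 234 234 235 234]
 [234 234 234 234 232 215 164 130 130 130 130 131 140 164 199 229 235 234 235 234]
 [235 234 234 234 234 232 216 176 154 153 155 157 163 194 229 235 234 234 234 235]
 [234 234 235 234 234 235 232 214 185 193 167 180 220 227 234 235 234 235 235 235]
 [235 234 234 234 234 235 235 231 226 228 220 224 234 234 234 234 235 234 235 235]
 [234 234 234 234 235 234 235 234 234 235 234 234 235 234 235 234 234 235 234 235]
 [234 234 234 234 234 235 235 235 235 235 234 234 234 235 234 234 234 235 234 235]
 [234 234 235 234 235 234 234 234 235 234 234 234 234 235 235 234 234 235 234 235]]
0.174 [[192.4, 191.22], [185.84, 191.41], [192.29, 184.71], [185.74, 184.9]] [[189.0658 188.0574]]
0.134 [[196.99, 194.71], [186.37, 195.02], [196.81, 184.15], [186.2, 184.46]] [[191.5906 189.5801]]
```

View pics/t8c.png

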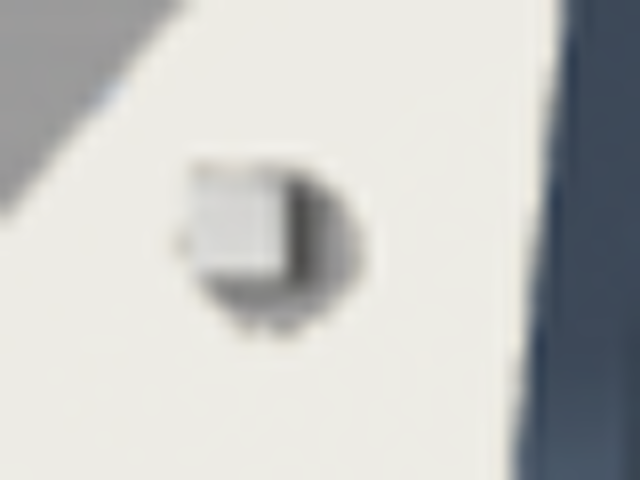

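Call:
step_arm --pt "1 0 0 0.2 0 0 0" --pt "1 0 0 0.3 0 0 0" --pt "1 0 0 0.4 0 0 0" --pt "1 0 0 0.4 0 0 0" --pt "1 0 0 0.4 0 0 0" --pt "1 0 0 0.4 0 0 0" --pt "1 0 0 0.2 0 0 0" --pt "1 0 0 0.11 0 0 0" --pt "1 0 0 0 0 0 0" --pt "1 0 0 0 0 0 0"

```text
time: 28.25
position: [0.4927, 0.1854, 0.359]
tool_rot: [0.99, 0.139, 0.0, 0.0]
ft_force: [-0.6, -0.1, -0.4]
grip_width: 0.0198
```

Call:
step_arm --pt "1 0 0 0 0 0 0" --pt "1 0 0 0 0 0 0" --pt "1 0 0 0 0 0 0" --pt "1 0 0 0 0 0 0" --pt "1 0 0 0 0 0 0" --pt "1 0 0 0 0 0 0" --pt "1 0 0 0 0 0 0" --pt "1 0 0 0 0 0 0" --pt "1 0 0 0 0 0 0" --pt "1 0 0 0 0 0 0"

```text
time: 29.25
position: [0.4925, 0.1854, 0.3588]
tool_rot: [0.99, 0.139, 0.0, 0.0]
ft_force: [-0.4, -0.1, -1.0]
grip_width: 0.0198
```

```bash
python3 -c "
from h import *
from rig import eyes
o,R,g=st([.4928,.1854,.195])
P=[eyes.camera('side')[0].astype(float) for _ in range(4)]
p=np.mean(P,0).astype(np.uint8);cv2.imwrite('pics/s13full.png',p[:,:,::-1])
cv2.imwrite('pics/s13c.png',cv2.resize(p[125:200,180:280,::-1],None,fx=8,fy=8,interpolation=2))
gr=cv2.cvtColor(p,cv2.COLOR_RGB2GRAY).astype(int);print(gr[164:188,216:233])
s=np.load('side0.npz')
a=np.linspace(0,6.283,73)
for z in(.165,.169):
  q=proj(s,np.c_[g[0]+.015*np.cos(a),g[1]+.015*np.sin(a),0*a+z]);print('collar',z,q.min(0),q.max(0))
"
```

```text
t 29.25 p [0.4925 0.1854 0.3588] ang 15.97 z [ 0. -0. -1.] F [-0.4 -0.1 -1. ] w 0.0198 q [ 0.15  0.46  1.73 -0.    0.96 -0.13]
grasp [0.4926 0.1854 0.1948]
rows needed (tool xyz /25mm) [ 0.01  0.   -0.01]
[[  0   4   7  13   3   8  16  46  52  51  40  40  39  33  70 131 122]
 [  0   4   4   4   3   8  11  44  52  53  39  38  36  37  95 170 161]
 [  0   4   5  13   4   4  11  34  55  52  42  37  34  29  89 167 157]
 [  0   2   5   3   5   5  10  40  55  50  42  36  40  29  80 162 155]
 [  0   0   8  10   6   5   0  37  52  52  46  37  38  34  76 139 159]
 [  0   1   1   1   4   4   6  30  53  51  44  38  39  37  61 100 148]
 [ 66  42   1   1   0   5   4  23  53  53  49  39  33  33  43  82 143]
 [133 123 100  32  19   3   1  30  53  49  46  37  33  39  75 127 160]
 [158 165 159  71  71  65  49  46  52  49  46  33  46  98 137 160 155]
 [155 159 149  84  87  92  81  68  71  47  39  41  82 152 160 155 153]
 [151 155 152 120  92  78  79  73  69  61  98 116 134 160 156 153 153]
 [152 154 156 155 138 128 113  64  54  74 157 163 156 154 152 153 152]
 [153 152 155 155 157 163 156  70  51  85 1
[... 247 characters left out ...]
154 153 146 120 100  69  55  62  54  56  84  88 111 150 156 153]
 [154 153 153 122  75  47  59  69  58  56  70 105  91  98 111 160 154]
 [154 155 151  94  73  64  83  90  56  58  87 131 104  75  74 161 154]
 [153 155 146  88  88  90  95  95  72  72  76  89  76  52  99 162 153]
 [153 155 153 117  69  79  85  84  80  78  76  61  84 113 144 157 151]
 [154 153 157 152 112 104  88  77  76  79  94 113 137 161 155 154 152]
 [154 150 152 153 161 156 140 127 129 131 147 162 156 153 155 154 152]
 [152 153 154 154 154 155 157 159 160 158 158 154 154 155 154 153 154]]
collar 0.165 [217.42177437 169.6852912 ] [227.95190526 174.58064672]
collar 0.169 [217.28457798 168.45047108] [227.83496967 173.32831922]
```

View pics/s13c.png

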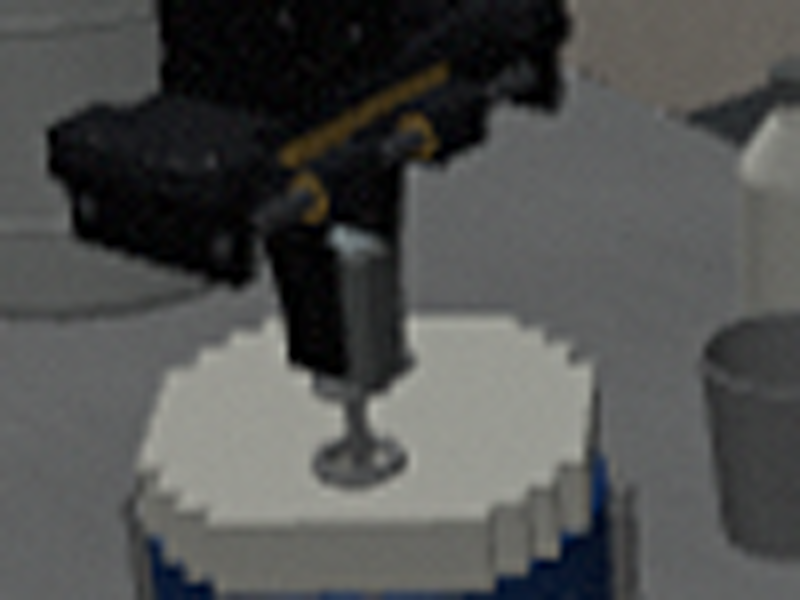

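View pics/s13full.png

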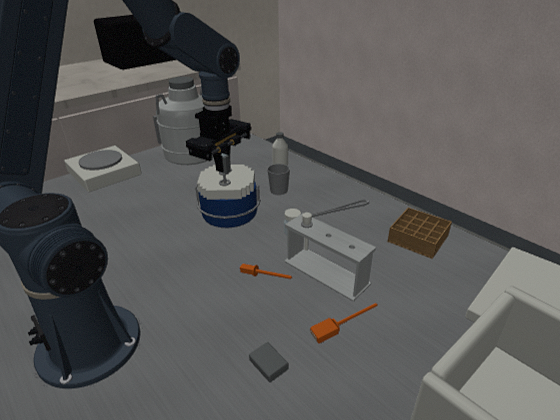

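```bash
python3 -c "
from rig import robot
from h import *
print(robot.hand_in()); st()"
```

```text
the job is handed in; nothing more can be done
None
the job is handed in; nothing more can be done
```

The job is handed in, at about 29.5 s on the robot's clock. The cane is in the pocket and released, and the probe is held through the guide ring at its final depth.

- **Cane:** It went in with no contact force. After I let go, the side view showed its collar on the cover and its head at the height expected for fully home. That was my last view of it, because the gripper hid it afterwards. Nothing went near it except the held probe, which stayed about 80 mm away.
- **Probe:** It is gripped by its handle, with a 19.8 mm finger opening and 25 N squeeze, vertical and still. The tip is 80 mm below the rim within about 1 mm, reckoned from the arm's height and its height when gripped. It went in with no contact force (1 N or less), and in the side view the stem is within about 0.1 px of the ring's centre.
- **Disagreement between cameras:** The side camera sits about 1.3 px off from the top camera. Before lowering the probe, the tip and ring disagreed by about 0.4 px sideways and 0.5 px vertically. I shifted the probe 1.5 mm for the sideways part. The final view of the collar agreed with the ring to a fraction of a pixel. Along the side camera's line of sight, centring is only known to about 2 mm, against 7.5 mm of clearance.
- **Orange look-alikes:** Both fell over by themselves early on. The arm was not near them and I left them alone.
- **Other things:** The stopper is still hanging in the stand, and I did not touch anything else on the bench.

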